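# Close the two-dish sample chamber

## Task

Close up the white sample chamber for the next measurement: first push the carriage with the two dishes fully home, then swing the red cam lever inward across the carriage's blue front, as far as it goes, to lock it. Only after that press both hinged covers down until each snaps shut and is held by its detent. Leave the blue-capped vial beside the chamber, the mouse and the tweezers where they are, with the vial standing.

Things in the scene. Friction and masses are not known exactly. Their poses are not given: they have to be found in the camera images.
- chamber: white two-dish sample chamber, 150 x 250 x 50 mm, fixed to the bench. Origin: centre of its underside on the bench; x runs from front to rear (the front, with carriage and lever, is at -x and faces the robot), y to the left, z up. Lever pivot on an ear at its front right corner.
- carriage (a joint): sliding carriage with a blue front sill, carrying two glass dishes of grain: m pulled out toward the front (chamber's -x); 0 = fully home against its stop, up to 0.08 out. Slides with about 2 N friction.
- carriage_front (a point): middle of the blue sill's flat front face (198 mm wide, 22 mm high, from 12 to 34 mm above the bench; this point 23 mm up). At home it lies 120 mm in front of the chamber's origin. x points inward, the way to push.
- lever (a joint): red cam lever turning about an upright pivot, rad: 0 = pointing straight forward (chamber's -x), negative = swung outward to the right (free), grows as it swings inward to the left; 1.57 = its stop, lying across the front of the sill (locked). The sill blocks it unless the carriage is home. Stiff: stays where it is left.
- lever_pivot (a point): on the lever's pivot axis, 28 mm above the bench, 129 mm in front and 130 mm to the right of the chamber's origin.
- lever_knob (a point): top centre of the black upright knob at the lever's end: 18 mm diameter, from 20 to 62 mm above the bench, 70 mm from the pivot axis. The lever's bar is 14 mm wide, from 16 to 26 mm above the bench. The lever points along this frame's -x.
- cover_left (a joint): hinge of the left cover (+ y half of the chamber), rad: 0 = fully down and held by the detent, about 0.8 = standing open (free edge up, leaning back). A stiff hinge: it stays where it is left. The detent bead is met at about 0.09 and passed below about 0.04; snapping past it takes about 10 N down at the press point.
- cover_left_hinge (a point): middle of that cover's hinge axis, which runs along the chamber's y at its rear top edge (55 mm up). The cover's plate reaches 142 mm from it toward the front, 108 mm wide, 6 mm thick, mid-plane through the axis.
- cover_left_press (a point): point on the cover's upper face, 117 mm from the hinge axis and 25 mm behind its front edge, a little outward of its middle: a good place to press. Moves with the cover; 58 mm above the bench when shut. x along the cover toward its hinge, z out of its upper face.
- cover_right (a joint): hinge of the right cover (- y half of the chamber), rad: 0 = fully down and held by the detent, about 0.8 = standing open (free edge up, leaning back). A stiff hinge: it stays where it is left. The detent bead is met at about 0.09 and passed below about 0.04; snapping past it takes about 10 N down at the press point.
- cover_right_hinge (a point): middle of that cover's hinge axis, which runs along the chamber's y at its rear top edge (55 mm up). The cover's plate reaches 142 mm from it toward the front, 108 mm wide, 6 mm thick, mid-plane through the axis.
- cover_right_press (a point): point on the cover's upper face, 117 mm from the hinge axis and 25 mm behind its front edge, a little outward of its middle: a good place to press. Moves with the cover; 58 mm above the bench when shut. x along the cover toward its hinge, z out of its upper face.
- vial_blue: bystander: glass sample vial with blue cap, 32 mm diameter, 72 mm tall, standing to the right of the chamber; origin under its centre
- mouse: bystander: black computer mouse, 112 x 57 x 39 mm, lying on the bench to the front left; origin under its centre
- tweezers: bystander: steel tweezers, 122 x 14 x 9 mm, lying to the left of the chamber; origin under its centre

How it is judged:
By the outcome, as a careful person would: the job done as asked, in the order asked, and still so for the second after the job is handed in, with the robot touching nothing.
It also fails if it takes over 58 s, if anything falls off the work surface, if the arm or the gripper's body presses on something with over 40 N, if the wrist force passes 120 N, or if a joint passes its speed limit or range.

## Robot

A 7-joint arm with a two-finger parallel gripper is mounted at the origin on a cart in front of the work surface, level with it; the furniture and walls round the work are solid. World frame = base frame: x ahead of the robot, y to its left, z up, the work surface at z = 0. Lengths are in m, angles in rad, forces in N, time in s.
With the tool pointing down it reaches from about 0.4 to 0.875 m from the base axis. Payload 19.3 kg.
Tool frame: the origin (TCP) lies at the very end of the fingers, on their centre line; the grasp point (between the pads) lies 19 mm behind it; z points along the fingers, y is the direction in which the jaws open and shut (so a half turn about z gives the same grasp; the last joint's range is limited). The gripper opens to 85 mm and grips with 20 to 120 N. Pads are 22 mm wide; open, the fingers measure 114 mm over their backs; the gripper's body (76 mm by 85 mm) begins 54 mm behind the grasp point. The pads swing forward as they close: fully open they stand 13 mm farther back than shut.
Start: joints at [-1.175, 0.521, -0.036, 1.599, 0.021, 1.021, -0.113], TCP at [0.281, 0.558, 0.205] pointing down, gripper open.
Joint ranges: [-2.91, 2.91], [-0.3, 2.13], [-1.5, 1.42], [0.17, 2.43], [-1.26, 4.41], [0.16, 1.93], [-2.52, 2.52]. Speed limits (rad/s): [1.89, 1.89, 2.39, 2.39, 3.01, 3.01, 3.01].

## Interface

Orientations are given as [roll, pitch, yaw] about the fixed x, y, z axes, in that order (R = Rz(yaw) Ry(pitch) Rx(roll)).
In Python, from workcell import bot, vision, job_done gives the robot as it stands.
- The arm moves only by the tool arm_command, never from a script. Its arguments are lists of equal length, an entry for each row: "gripper": the finger opening in cm, from 0 to 8.54; "slide": the shift along the tool's x, y, z in cm, a list of three; "turn": the turn, a rotation vector about the tool's x, y, z in degrees, a list of three. A call has 1 to 5 rows; each row is the pose to reach, as a shift and turn from the pose commanded when the call began, along the tool's axes at that moment; what a row does not reach only later rows make up. A row lasts 1/8 s, in which the tool goes at most 62.5 mm and 10.7 degrees, less where a joint would pass 70% of its speed; a pose out of reach is approached as far as the arm can. A call with a gripper value outside its range is refused whole. The fingers move at their own pace and stop on an object; "force" is the grip in N (left out, the last holds). Time passes only in rows, so rows that repeat a pose let the fingers close. It gives the time, the measured TCP pose, the force and the opening at its end, in the units of the state.
- bot.observe(): the state, without advancing time (a new reading comes with each control period).
- vision.grab_frame(name): name is "scene" or "top" or "wrist"; returns the picture (400x640x3 uint8, blue, green, red); there is no depth.
- vision.camera_model(name): a dict with "mtx" (3x3 intrinsics, pixels), "T" (4x4, takes a point from camera to world coordinates). Camera axes: x right, y down, z forward; pixel columns grow to the right and rows downward; lengths in m; the calibration is good to about 2 mm. A picture is of the moment at which its call begins: read the wrist's pose just before it. camera_model takes no time and is no camera call; for the wrist camera it gives the pose at the moment of the call.
- job_done(): hands the job in, once; it reports no verdict.
The state is a dict: "clock": time; "qpos": joint angles; "qd": joint speeds; "joint_efforts": joint torques, N m; "position": TCP position; "tool_rot": TCP orientation; "force": force on the tool from outside, world axes, zero at the start; "moment": the same for the moment, N m; "grip_width": finger opening in m.
Only numpy, scipy, OpenCV 4.12 (cv2) and the standard library are available. Lean on these libraries where they do the work, as an engineer would, in place of code of your own. Each camera call takes 0.05 s, during which the arm holds its last target. There are 200 camera calls.

## Working session

There is one attempt and no reset: what is moved stays moved. The work goes in short steps, Python scripts to look and compute and a tool call to move; the robot and the scene stay as the last step left them, time stands still between calls to the robot, and variables do not carry over. Pictures are saved under pics/ and viewed, about 8 in all and at most 12, crops included, and the job is handed in when it is done.

Besides the shell and the picture viewer there is one more tool, called after "Request:" as name(argument=value, ...), one argument or row to a line, values as JSON. arm_command: Moves the arm, as the interface text tells. Its arguments: {"type":"object","properties":{"gripper":{"type":"array","items":{"type":"number"}},"slide":{"type":"array","items":{"type":"array","items":{"type":"number"}}},"turn":{"type":"array","items":{"type":"array","items":{"type":"number"}}},"force":{"type":"number"}},"required":["gripper","slide","turn"]}

```bash
mkdir -p pics; python3 - <<'E'
from workcell import bot, vision
import cv2, numpy as np
s=bot.observe(); print(s)
for n in("scene","top"):
    m=vision.camera_model(n); print(n,np.round(m["mtx"],1).tolist(),np.round(m["T"],3).tolist())
    cv2.imwrite(f"pics/{n}0.png",vision.grab_frame(n))
E
```

```text
{'clock': 0.0, 'qpos': array([-1.17521106,  0.52198349, -0.03635093,  1.60000465,  0.0212122 ,
        1.02110138, -0.1128159 ]), 'qd': array([ 2.19131272e-05, -1.69219978e-03,  1.36278151e-03,  4.69661395e-04,
        8.93573696e-04,  8.95825242e-04,  2.51703245e-04]), 'joint_efforts': array([-3.84343411e-04, -9.27117777e+01,  1.97967589e+00, -3.69940567e+01,
        1.78228423e-02,  8.04013020e-03, -3.90676931e-06]), 'position': array([0.28056435, 0.55807876, 0.20484571]), 'tool_rot': array([-3.14048400e+00,  7.83243502e-05,  2.67580829e+00]), 'force': array([ 0.36202515, -0.38265108, -0.04215817]), 'moment': array([-0.03014051,  0.01890574,  0.01207319]), 'grip_width': 0.08549939982433775}
scene [[379.9, 0.0, 316.9], [0.0, 379.9, 200.4], [0.0, 0.0, 1.0]] [[0.405, -0.752, 0.52, 0.013], [-0.914, -0.34, 0.22, -0.372], [0.011, -0.564, -0.826, 0.9], [0.0, 0.0, 0.0, 1.0]]
top [[431.0, 0.0, 319.5], [0.0, 431.0, 203.2], [0.0, 0.0, 1.0]] [[-0.008, -0.986, 0.167, 0.411], [-1.0, 0.01, 0.008, -0.135], [-0.009, -0.167, -0.986, 1.031], [0.0, 0.0, 0.0, 1.0]]
```

View pics/scene0.png

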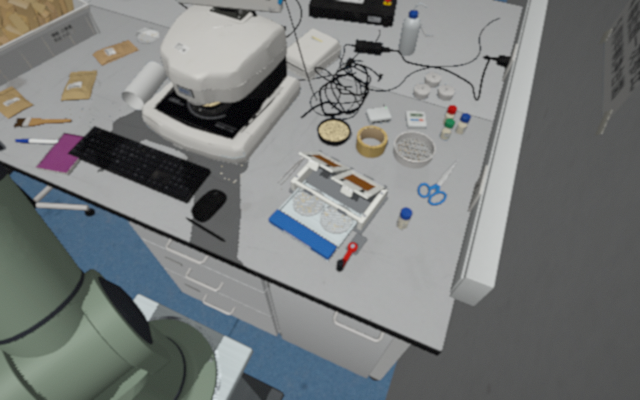

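View pics/top0.png

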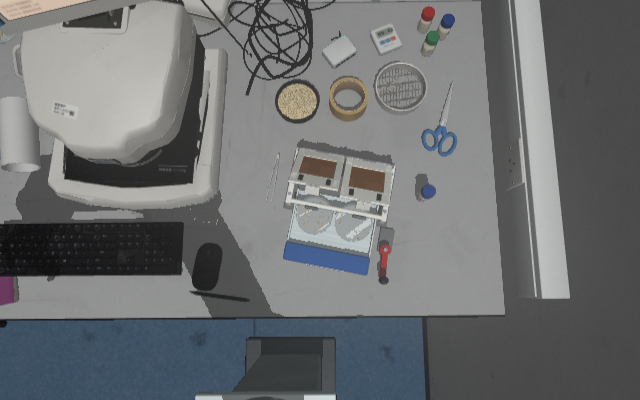

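```bash
cat > h.py <<'E'
import numpy as np, cv2
from workcell import bot, vision
def pt(n,uv,z,m=None):
    m=m or vision.camera_model(n); T=m["T"]
    d=T[:3,:3]@np.linalg.solve(m["mtx"],[uv[0],uv[1],1.]); o=T[:3,3]
    return o+d*(z-o[2])/d[2]
def biggest(mask):
    cs,_=cv2.findContours(mask,cv2.RETR_EXTERNAL,cv2.CHAIN_APPROX_NONE); return max(cs,key=cv2.contourArea)
def hsv(img,lo,hi): return cv2.inRange(cv2.cvtColor(img,cv2.COLOR_BGR2HSV),np.array(lo),np.array(hi))
E
python3 - <<'E'
from h import *
np.set_printoptions(precision=4,suppress=True)
im=cv2.imread("pics/top0.png")
roi=np.zeros(im.shape[:2],np.uint8); roi[140:300,265:410]=255
b=biggest(hsv(im,(105,120,60),(125,255,255))&roi)
r=cv2.boxPoints(cv2.minAreaRect(b)); print("blue",r.tolist())
W=[pt("top",p,.034) for p in r]; print(np.array(W)[:,:2])
for z in(.012,.034): print(z,[pt("top",p,z)[:2] for p in r])
red=hsv(im,(0,120,60),(8,255,255))|hsv(im,(172,120,60),(180,255,255))
c=biggest(red&roi); rr=cv2.boxPoints(cv2.minAreaRect(c)); print("red",rr.tolist(),[pt("top",p,.026)[:2] for p in rr])
crop=im[130:300,255:445]; cv2.imwrite("pics/c1.png",cv2.resize(crop,None,fx=4,fy=3.5*1,interpolation=cv2.INTER_CUBIC) if 0 else cv2.resize(crop,(665,595),interpolation=cv2.INTER_CUBIC))
E
```

```text
blue [[282.80487060546875, 257.98968505859375], [286.0662841796875, 241.44967651367188], [369.38995361328125, 257.87969970703125], [366.1285400390625, 274.4197082519531]]
[[ 0.4528 -0.0413]
 [ 0.4907 -0.0486]
 [ 0.4513 -0.2401]
 [ 0.414  -0.2316]]
0.012 [array([ 0.4537, -0.0393]), array([ 0.4925, -0.0467]), array([ 0.4522, -0.2424]), array([ 0.4141, -0.2337])]
0.034 [array([ 0.4528, -0.0413]), array([ 0.4907, -0.0486]), array([ 0.4513, -0.2401]), array([ 0.414 , -0.2316])]
red [[380.0, 245.0], [389.0, 245.0], [389.0, 269.0], [380.0, 269.0]] [array([ 0.4812, -0.2663]), array([ 0.481 , -0.2872]), array([ 0.4259, -0.2853]), array([ 0.4261, -0.2646])]
```

View pics/c1.png

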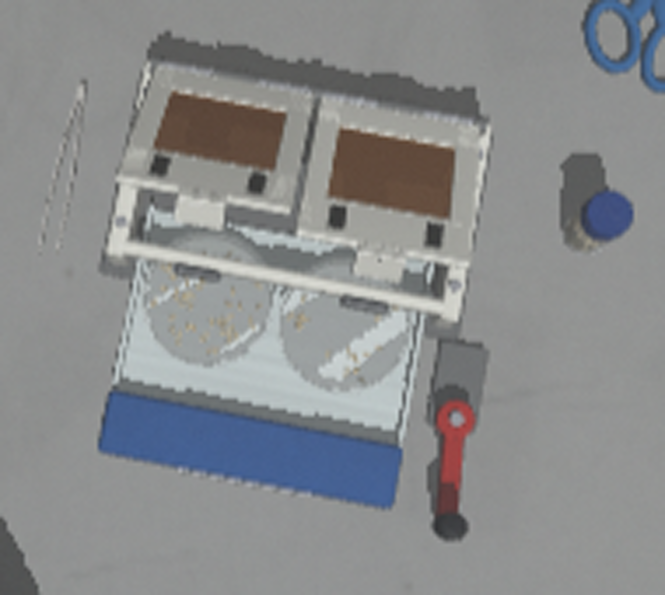

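```bash
cat >> h.py <<'E'
np.set_printoptions(precision=4,suppress=True)
E
python3 - <<'E'
from h import *
px=lambda u,v:(255+u/3.5,130+v/3.5)
P=pt("top",px(455,419),.027); K=pt("top",px(450,524),.062)
m=vision.camera_model("top")
f0=pt("top",px(100,450),.028);f1=pt("top",px(391,507),.028)   # sill front, roughly upper edge
d=f0-f1; yaw=np.arctan2(-d[0],d[1]); print("front",f0,f1,"len",np.hypot(*d[:2]),"yaw",yaw)
# white front beam outer ends at z .05
w0=pt("top",px(103,262),.05);w1=pt("top",px(460,320),.05);e=w0-w1;print("beam",w0,w1,np.hypot(*e[:2]),np.arctan2(-e[0],e[1]))
v=pt("top",px(610,215),.072);print("vial",v)
h0=pt("top",px(150,62),.055);h1=pt("top",px(490,125),.055);e=h0-h1;print("hinge",h0,h1,np.hypot(*e[:2]),np.arctan2(-e[0],e[1]))
x=np.array([np.cos(yaw),np.sin(yaw)]);y=np.array([-x[1],x[0]])
O=P[:2]+.129*x+.130*y
print("P",P,"K",K,np.hypot(*(K-P)[:2]),"O",O,"x",x,"y",y)
L=(K-P)[:2];print("theta",np.arctan2(L@y,-L@x))
for n,q in dict(f0=f0,f1=f1,w0=w0,w1=w1,h0=h0,h1=h1,vial=v).items(): print(n,(q[:2]-O)@x,(q[:2]-O)@y)
# crossview: red ring in scene
s=cv2.imread("pics/scene0.png"); red=hsv(s,(0,150,80),(8,255,255))|hsv(s,(172,150,80),(180,255,255)); red[:230]=0
c=biggest(red)[:,0]; t=c[c[:,1].argmin()]; print("scene red top",t,pt("scene",t,.027), cv2.boundingRect(c))
bl=hsv(s,(105,150,60),(125,255,255));bl[:,:265]=0;bl[:200]=0;c=biggest(bl)[:,0];r=cv2.boxPoints(cv2.minAreaRect(c));print("scene blue",r.tolist(),[pt("scene",q,.034)[:2] for q in r])
E
```

```text
front [ 0.4517 -0.0425  0.028 ] [ 0.413  -0.2335  0.028 ] len 0.1948437052275882 yaw -0.19995901617237322
beam [ 0.5739 -0.0458  0.05  ] [ 0.5331 -0.2796  0.05  ] 0.23725981519321268 -0.17244075768537415
vial [ 0.5978 -0.3754  0.072 ]
hinge [ 0.7087 -0.0771  0.055 ] [ 0.6628 -0.3032  0.055 ] 0.23069518779000409 -0.2003731965736859
P [ 0.4701 -0.2774  0.027 ] K [ 0.402  -0.2671  0.062 ] 0.06882828207247924 O [ 0.6223 -0.1756] x [ 0.9801 -0.1986] y [0.1986 0.9801]
theta -0.0490441176392074
f0 -0.19367366578400555 0.09655719247021319
f1 -0.19367366578400552 -0.09828651275737503
w0 -0.0733014567548269 0.11758547008302776
w1 -0.06677330381681065 -0.11958451774160257
h0 0.06508857530725848 0.11371690871893346
h1 0.06499302588453054 -0.11697825928372123
vial 0.015600688832039238 -0.20066069194534872
scene red top [349 244] [ 0.4723 -0.2703  0.027 ] (343, 244, 14, 20)
scene blue [[268.188232421875, 220.84706115722656], [276.01177978515625, 208.5529327392578], [335.79998779296875, 246.59999084472656], [327.9764404296875, 258.89410400390625]] [array([ 0.4448, -0.05  ]), array([ 0.4881, -0.0509]), array([ 0.4478, -0.2431]), array([ 0.408 , -0.2383])]
```

```bash
cat >> h.py <<'E'
from scipy.spatial.transform import Rotation as Rot
O=np.array([.6223,-.1756]);YAW=-.2
def C(x,y): c,s=np.cos(YAW),np.sin(YAW); return O+[c*x-s*y,s*x+c*y]
def inC(p): c,s=np.cos(YAW),np.sin(YAW); d=np.asarray(p)[:2]-O; return np.array([c*d[0]+s*d[1],-s*d[0]+c*d[1]])
def delta(xyz,yaw=None,pose=None):
    """tool-frame slide [cm] and turn [deg] to a tool-down pose; pose=(pos,rpy) else measured"""
    s=bot.observe(); p,r=pose or (s["position"],s["tool_rot"])
    R=Rot.from_euler("xyz",r); t=R.inv().apply(np.asarray(xyz)-p)*100
    tv=(R.inv()*Rot.from_euler("xyz",[np.pi,0,r[2] if yaw is None else yaw])).as_rotvec(degrees=True)
    return np.round(t,2).tolist(),np.round(tv,1).tolist()
E
python3 - <<'E'
from h import *
yw=np.pi+YAW
for p in([.43,.33,.2],[.43,.0,.2],[*C(-.225,0),.1],[*C(-.225,0),.018]): print(p,delta(p,yw))
E
```

```text
[0.43, 0.33, 0.2] ([-23.6, -13.67, 0.5], [-0.1, -0.0, -15.2])
[0.43, 0.0, 0.2] ([-38.42, -43.16, 0.53], [-0.1, -0.0, -15.2])
[np.float64(0.4017850199857206), np.float64(-0.13089940057111124), 0.1] ([-41.78, -56.11, 10.55], [-0.1, -0.0, -15.2])
[np.float64(0.4017850199857206), np.float64(-0.13089940057111124), 0.018] ([-41.78, -56.1, 18.75], [-0.1, -0.0, -15.2])
```

Request:
arm_command(
  gripper=[0, 0, 0, 0, 0],
  slide=[
    [-23.6, -13.7, 0.5],
    [-23.6, -13.7, 0.5],
    [-23.6, -13.7, 0.5],
    [-23.6, -13.7, 0.5],
    [-23.6, -13.7, 0.5],
  ],
  turn=[
    [0, 0, -8],
    [0, 0, -15.2],
    [0, 0, -15.2],
    [0, 0, -15.2],
    [0, 0, -15.2],
  ],
)

```text
clock: 0.72
position: [0.432, 0.3263, 0.2003]
tool_rot: [-3.14, 0.001, 2.937]
force: [-0.5, 0.8, 1.1]
grip_width: 0.0003
```

```bash
python3 - <<'E'
from h import *
yw=np.pi+YAW
for p in([.43,.0,.2],[*C(-.225,0),.1],[*C(-.225,0),.018]): print(delta(p,yw))
E
```

```text
([-6.44, -31.99, 0.07], [-0.1, 0.0, -0.3])
([-6.34, -45.37, 10.09], [-0.1, 0.0, -0.3])
([-6.34, -45.36, 18.29], [-0.1, 0.0, -0.3])
```

Request:
arm_command(
  gripper=[0, 0, 0, 0, 0],
  slide=[
    [-6.4, -32, 0],
    [-6.4, -32, 0],
    [-6.4, -32, 0],
    [-6.4, -32, 0],
    [-6.4, -32, 0],
  ],
  turn=[
    [0, 0, 0],
    [0, 0, 0],
    [0, 0, 0],
    [0, 0, 0],
    [0, 0, 0],
  ],
)

```text
clock: 1.35
position: [0.4287, 0.0156, 0.2005]
tool_rot: [3.141, 0.0, 2.941]
force: [1.8, 0.7, 0.4]
grip_width: 0.0001
```

```bash
python3 - <<'E'
from h import *
yw=np.pi+YAW
for p in([.43,.0,.2],[*C(-.225,0),.1],[*C(-.225,0),.018]): print(delta(p,yw))
E
```

```text
([-0.44, -1.5, 0.05], [0.0, 0.0, -0.0])
([-0.28, -14.89, 10.05], [0.0, 0.0, -0.0])
([-0.27, -14.89, 18.25], [0.0, 0.0, -0.0])
```

Request:
arm_command(
  gripper=[0, 0, 0, 0, 0],
  slide=[
    [-0.2, -7, 4],
    [-0.2, -14, 8],
    [-0.2, -14, 10],
    [-0.2, -14, 10],
    [-0.2, -14, 10],
  ],
  turn=[
    [0, 0, 0],
    [0, 0, 0],
    [0, 0, 0],
    [0, 0, 0],
    [0, 0, 0],
  ],
)

```text
clock: 1.98
position: [0.4034, -0.1197, 0.1007]
tool_rot: [3.141, -0.0, 2.941]
force: [-0.4, -0.5, 0.3]
grip_width: -0.0002
```

```bash
python3 - <<'E'
from h import *
yw=np.pi+YAW
print(inC(bot.observe()["position"]),delta([*C(-.225,0),.018],yw))
cv2.imwrite("pics/w1.png",vision.grab_frame("wrist"))
E
```

```text
[-0.2256  0.0113] ([-0.06, -1.13, 8.27], [0.0, -0.0, -0.0])
```

View pics/w1.png

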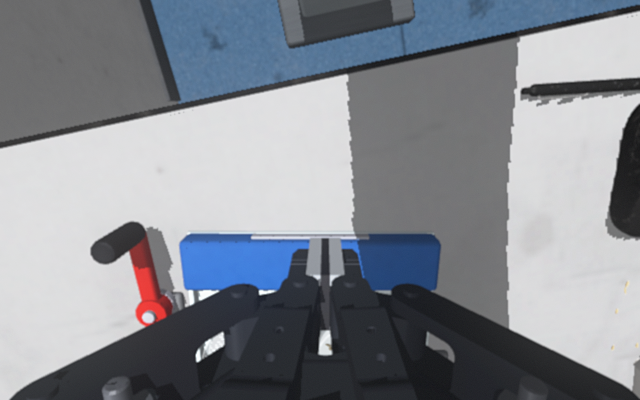

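```bash
python3 - <<'E'
from h import *
for u in((181,235),(310,234),(440,235)): print(inC(pt("wrist",u,.034)))
print("pivot",inC(pt("wrist",(150,314),.027)),"knob",inC(pt("wrist",(103,252),.062)))
E
```

```text
[-0.1974 -0.0942]
[-0.1981  0.0011]
[-0.1973  0.0972]
pivot [-0.1257 -0.1303] knob [-0.1965 -0.1345]
```

Request:
arm_command(
  gripper=[0, 0, 0, 0, 0],
  slide=[
    [0, -1, 4],
    [0, -1, 8.2],
    [0, -1, 8.2],
    [-1, -1, 8.2],
    [-2, -1, 8.2],
  ],
  turn=[
    [0, 0, 0],
    [0, 0, 0],
    [0, 0, 0],
    [0, 0, 0],
    [0, 0, 0],
  ],
)

```text
clock: 2.65
position: [0.4229, -0.134, 0.0202]
tool_rot: [3.141, 0.003, 2.942]
force: [0.4, 0.7, -0.5]
grip_width: 0.0
```

Request:
arm_command(
  gripper=[0, 0, 0, 0, 0],
  slide=[
    [-1, 0, 0],
    [-2, 0, 0],
    [-3, 0, 0],
    [-4, 0, 0],
    [-5, 0, 0],
  ],
  turn=[
    [0, 0, 0],
    [0, 0, 0],
    [0, 0, 0],
    [0, 0, 0],
    [0, 0, 0],
  ],
)

```text
clock: 3.28
position: [0.4703, -0.144, 0.0183]
tool_rot: [-3.142, -0.0, 2.941]
force: [-0.7, -0.4, 0.5]
grip_width: 0.0001
```

```bash
python3 - <<'E'
from h import *
s=bot.observe();print(inC(s["position"]),s["position"],s["force"])
E
```

```text
[-0.1552  0.0008] [ 0.4703 -0.144   0.0183] [-0.7118 -0.3735  0.506 ]
```

Request:
arm_command(
  gripper=[0, 0, 0, 0],
  slide=[
    [-0.5, 0, 0],
    [-1.0, 0, 0],
    [-1.5, 0, 0],
    [-1.5, 0, 0],
  ],
  turn=[
    [0, 0, 0],
    [0, 0, 0],
    [0, 0, 0],
    [0, 0, 0],
  ],
)

```text
clock: 3.78
position: [0.4847, -0.1469, 0.0184]
tool_rot: [-3.142, 0.0, 2.941]
force: [1.5, -0.7, 0.9]
grip_width: 0.0002
```

```bash
python3 - <<'E'
from h import *
s=bot.observe();print(inC(s["position"]),s["position"],s["force"])
im=vision.grab_frame("wrist");cv2.imwrite("pics/w2.png",im)
b=biggest(hsv(im,(105,120,60),(125,255,255))); print(cv2.boundingRect(b))
E
```

```text
[-0.1406  0.0008] [ 0.4847 -0.1469  0.0184] [ 1.5456 -0.706   0.8562]
(106, 134, 434, 89)
```

Request:
arm_command(
  gripper=[0, 0, 0],
  slide=[
    [-0.3, 0, 0],
    [-0.6, 0, 0],
    [-0.6, 0, 0],
  ],
  turn=[
    [0, 0, 0],
    [0, 0, 0],
    [0, 0, 0],
  ],
)

```text
clock: 4.2
position: [0.4905, -0.1481, 0.0184]
tool_rot: [-3.142, 0.0, 2.941]
force: [0.1, 0.3, 0.6]
grip_width: 0.0003
```

Request:
arm_command(
  gripper=[0, 0, 0],
  slide=[
    [-0.3, 0, 0],
    [-0.5, 0, 0],
    [-0.5, 0, 0],
  ],
  turn=[
    [0, 0, 0],
    [0, 0, 0],
    [0, 0, 0],
  ],
)

```text
clock: 4.58
position: [0.4954, -0.1491, 0.0184]
tool_rot: [-3.142, 0.0, 2.941]
force: [-0.2, 0.7, 0.2]
grip_width: -0.0001
```

```bash
python3 - <<'E'
from h import *
s=bot.observe();print(inC(s["position"]),s["position"],s["force"])
E
```

```text
[-0.1297  0.0008] [ 0.4954 -0.1491  0.0184] [-0.2259  0.6517  0.2237]
```

Request:
arm_command(
  gripper=[0, 0, 0],
  slide=[
    [-0.2, 0, 0],
    [-0.4, 0, 0],
    [-0.4, 0, 0],
  ],
  turn=[
    [0, 0, 0],
    [0, 0, 0],
    [0, 0, 0],
  ],
)

```text
clock: 4.95
position: [0.4993, -0.1499, 0.0184]
tool_rot: [-3.142, 0.0, 2.941]
force: [-0.1, -0.2, -0.3]
grip_width: 0.0001
```

```bash
python3 - <<'E'
from h import *
s=bot.observe();print(inC(s["position"]),s["position"],s["force"])
im=vision.grab_frame("top");cv2.imwrite("pics/c2.png",cv2.resize(im[130:300,255:445],(665,595),interpolation=cv2.INTER_CUBIC))
E
```

```text
[-0.1256  0.0008] [ 0.4993 -0.1499  0.0184] [-0.0959 -0.1531 -0.3004]
```

View pics/c2.png

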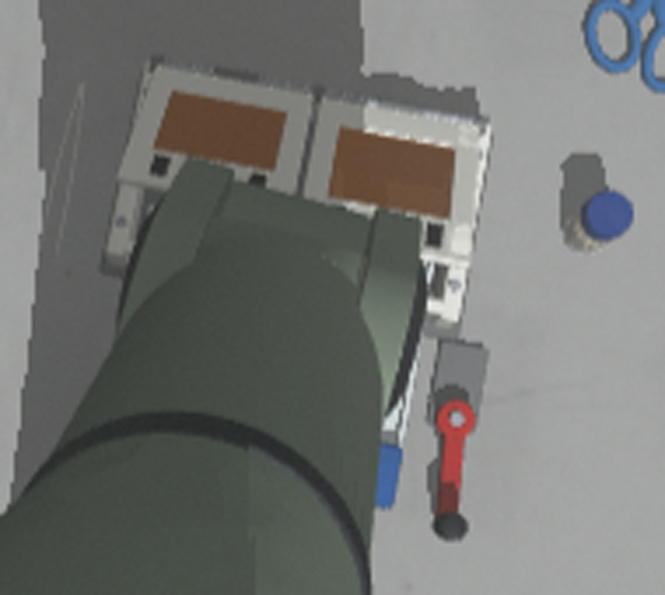

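View pics/w2.png

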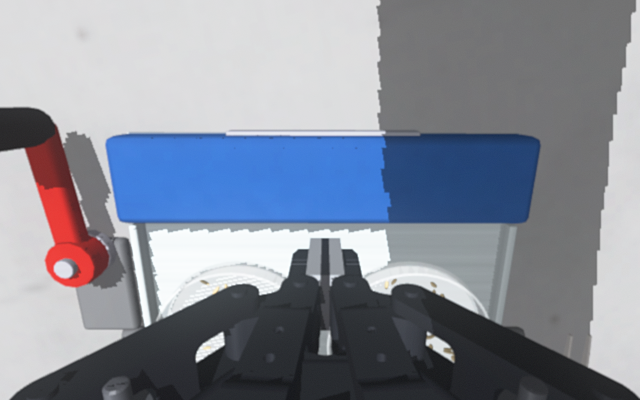

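```bash
python3 - <<'E'
from h import *
s=bot.observe()["position"]; m=vision.camera_model("wrist"); T=np.linalg.inv(m["T"])
print("cam",m["T"][:3,3],inC(m["T"][:3,3]),m["T"][:3,2])
q=T[:3,:3]@s+T[:3,3]; q=m["mtx"]@q; print("tip px",q[:2]/q[2])
im=vision.grab_frame("wrist"); b=biggest(hsv(im,(105,120,60),(125,255,255))); print(cv2.boundingRect(b))
x,y,w,h=cv2.boundingRect(b)
print("front edge",inC(pt("wrist",(x+w/2,y),.034)),inC(pt("wrist",(x+w/2,y+h),.034)))
sc=vision.grab_frame("scene");cv2.imwrite("pics/s2.png",cv2.resize(sc[130:290,240:440],(750,600),interpolation=cv2.INTER_CUBIC))
E
```

```text
cam [ 0.4345 -0.1364  0.1874] [-0.1918  0.0011] [ 0.2601 -0.0527 -0.9641]
tip px [324.1588 232.6622]
(100, 103, 446, 91)
front edge [-0.1919  0.0004] [-0.1512  0.0003]
```

View pics/s2.png

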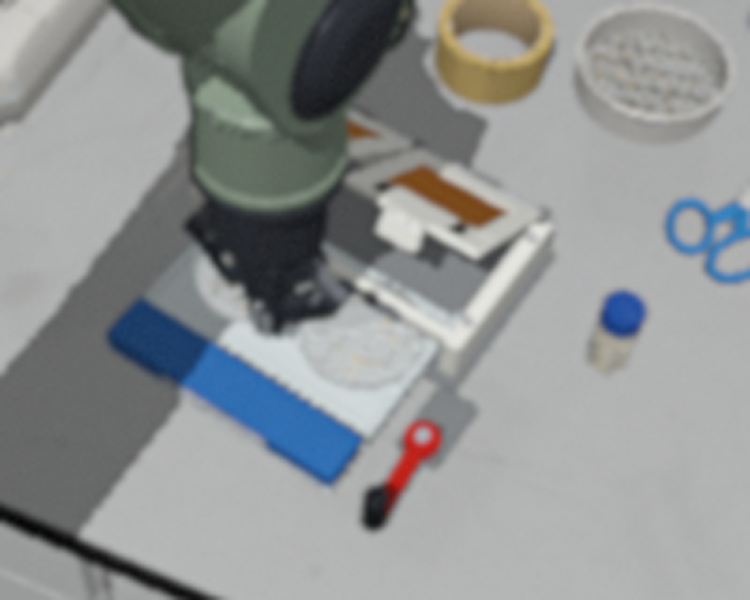

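```bash
python3 - <<'E'
from h import *
s=bot.observe()["position"]; m=vision.camera_model("scene"); T=np.linalg.inv(m["T"])
for z in(0,.018,.034,.05,.07):
    q=m["mtx"]@(T[:3,:3]@[s[0],s[1],z]+T[:3,3]); q=q[:2]/q[2]; print(z,q,(q-[240,130])*3.75)
# wrist: where are sill and dishes; grey fingertip blob
im=vision.grab_frame("wrist"); cv2.imwrite("pics/w3.png",im[60:360,60:580])
E
```

```text
0 [310.8345 224.6697] [265.6294 355.0112]
0.018 [310.823  221.2732] [265.5863 342.2746]
0.034 [310.8125 218.1708] [265.5469 330.6405]
0.05 [310.8017 214.9867] [265.5065 318.7001]
0.07 [310.7879 210.8866] [265.4544 303.3249]
```

View pics/w3.png

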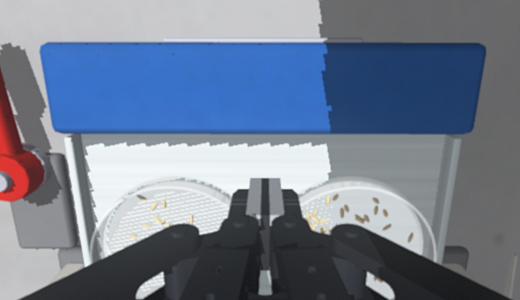

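```bash
python3 - <<'E'
from h import *
s=bot.observe(); p=s["position"]; m=vision.camera_model("wrist"); T=np.linalg.inv(m["T"])
for dx in(-.011,0,.011):
  for b in(0,.005,.01,.015,.02,.03):
    w=np.array([*C(*(inC(p)+[dx,0])),p[2]+b]); q=m["mtx"]@(T[:3,:3]@w+T[:3,3]); print(dx,b,q[:2]/q[2])
im=cv2.imread("pics/w2.png"); print(im[225:262:2,322].tolist())
E
```

```text
-0.011 0 [324.0948 212.9543]
-0.011 0.005 [324.0795 216.0195]
-0.011 0.01 [324.0633 219.2607]
-0.011 0.015 [324.0461 222.6936]
-0.011 0.02 [324.0279 226.3355]
-0.011 0.03 [323.9879 234.3282]
0 0 [324.1235 232.7726]
0 0.005 [324.1092 236.3308]
0 0.01 [324.0941 240.0898]
0 0.015 [324.0781 244.0671]
0 0.02 [324.0611 248.2824]
0 0.03 [324.024  257.5174]
0.011 0 [324.1512 251.96  ]
0.011 0.005 [324.1378 255.978 ]
0.011 0.01 [324.1238 260.219 ]
0.011 0.015 [324.1089 264.702 ]
0.011 0.02 [324.0932 269.4485]
0.011 0.03 [324.0588 279.8301]
[[159, 155, 148], [160, 155, 147], [171, 165, 155], [253, 252, 248], [251, 250, 247], [251, 250, 246], [241, 239, 230], [80, 72, 68], [79, 71, 67], [80, 72, 68], [77, 69, 64], [73, 66, 61], [73, 66, 61], [72, 66, 62], [72, 66, 62], [71, 65, 60], [68, 63, 59], [69, 62, 58], [67, 61, 57]]
```

Request:
arm_command(
  gripper=[0, 0, 0, 0, 0],
  slide=[
    [0, 0, -4],
    [0, 0, -5],
    [5, 0, -5],
    [10, 0, -5],
    [10, 0, -5],
  ],
  turn=[
    [0, 0, 0],
    [0, 0, 0],
    [0, 0, 0],
    [0, 0, 0],
    [0, 0, 0],
  ],
)

```text
clock: 5.78
position: [0.3978, -0.1294, 0.0683]
tool_rot: [3.142, -0.003, 2.941]
force: [0.8, -0.1, 0.1]
grip_width: -0.0002
```

Request:
arm_command(
  gripper=[0, 0, 0, 0, 0],
  slide=[
    [0, 0, 2],
    [0, 0, 4.5],
    [0, 0, 5.2],
    [0, 0, 5.5],
    [0, 0, 5.5],
  ],
  turn=[
    [0, 0, 0],
    [0, 0, 0],
    [0, 0, 0],
    [0, 0, 0],
    [0, 0, 0],
  ],
)

```text
clock: 6.4
position: [0.4014, -0.13, 0.0137]
tool_rot: [-3.142, 0.0, 2.941]
force: [0.2, -0.4, -0.4]
grip_width: 0.0
```

```bash
python3 - <<'E'
from h import *
s=bot.observe(); print(inC(s["position"]),s["position"],s["force"])
im=vision.grab_frame("wrist"); b=biggest(hsv(im,(105,120,60),(125,255,255)));x,y,w,h=cv2.boundingRect(b)
print(x,y,w,h,inC(pt("wrist",(x+20,y+1),.034)))
for u in(313,322,335): print(im[200:262:4,u].tolist())
cv2.imwrite("pics/w4.png",im)
E
```

```text
[-0.2255  0.0008] [ 0.4014 -0.13    0.0137] [ 0.153  -0.3955 -0.3994]
129 292 87 42 [-0.2019 -0.085 ]
[[211, 211, 211], [211, 210, 210], [211, 210, 210], [211, 210, 209], [212, 211, 210], [212, 212, 211], [211, 209, 208], [211, 209, 208], [211, 210, 208], [210, 208, 208], [152, 146, 143], [151, 144, 140], [151, 145, 142], [151, 145, 142], [151, 145, 141], [151, 146, 141]]
[[210, 209, 208], [211, 210, 208], [211, 210, 208], [211, 209, 209], [210, 209, 207], [210, 208, 206], [211, 209, 208], [211, 209, 207], [211, 209, 208], [210, 209, 207], [68, 65, 64], [68, 64, 64], [61, 58, 58], [60, 57, 56], [54, 52, 52], [56, 54, 53]]
[[212, 211, 211], [210, 209, 208], [212, 212, 209], [211, 209, 210], [211, 209, 210], [210, 209, 209], [211, 210, 209], [210, 210, 209], [211, 210, 209], [210, 208, 207], [151, 144, 141], [149, 144, 140], [149, 144, 140], [150, 144, 140], [150, 144, 141], [148, 143, 139]]
```

View pics/w4.png

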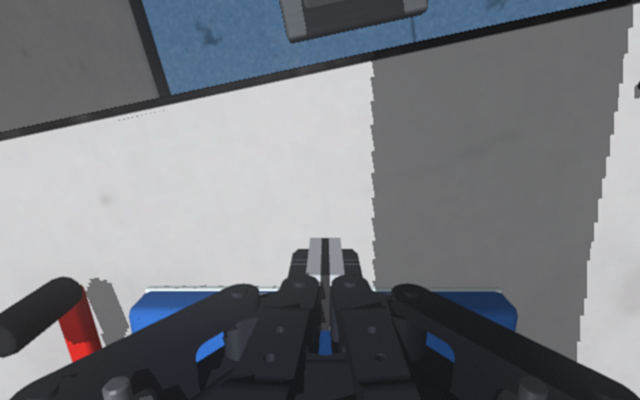

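Request:
arm_command(
  gripper=[0, 0, 0],
  slide=[
    [0, 0, 0.4],
    [0, 0, 0.8],
    [0, 0, 0.8],
  ],
  turn=[
    [0, 0, 0],
    [0, 0, 0],
    [0, 0, 0],
  ],
)

```text
clock: 6.82
position: [0.401, -0.1299, 0.0052]
tool_rot: [-3.142, -0.0, 2.941]
force: [0.6, -0.0, 0.2]
grip_width: 0.0
```

Request:
arm_command(
  gripper=[0, 0, 0],
  slide=[
    [0, 0, 0.3],
    [0, 0, 0.6],
    [0, 0, 0.6],
  ],
  turn=[
    [0, 0, 0],
    [0, 0, 0],
    [0, 0, 0],
  ],
)

```text
clock: 7.2
position: [0.401, -0.1299, -0.0008]
tool_rot: [-3.142, -0.0, 2.941]
force: [0.8, 0.8, -0.1]
grip_width: -0.0001
```

Request:
arm_command(
  gripper=[0, 0, 0],
  slide=[
    [0, 0, 0.3],
    [0, 0, 0.6],
    [0, 0, 0.6],
  ],
  turn=[
    [0, 0, 0],
    [0, 0, 0],
    [0, 0, 0],
  ],
)

```text
clock: 7.58
position: [0.401, -0.1299, -0.0068]
tool_rot: [-3.142, -0.0, 2.941]
force: [0.3, 0.0, 1.0]
grip_width: 0.0001
```

Request:
arm_command(
  gripper=[0, 0, 0],
  slide=[
    [0, 0, 0.3],
    [0, 0, 0.6],
    [0, 0, 0.6],
  ],
  turn=[
    [0, 0, 0],
    [0, 0, 0],
    [0, 0, 0],
  ],
)

```text
clock: 7.95
position: [0.401, -0.1299, -0.0128]
tool_rot: [-3.142, -0.0, 2.941]
force: [-0.3, -0.7, -0.1]
grip_width: -0.0003
```

```bash
python3 - <<'E'
from h import *
s=bot.observe(); p=s["position"]; print(p,s["force"])
# shadow-based/scene check of the tip height: dark gripper's lowest pixels near the predicted column
m=vision.camera_model("scene"); T=np.linalg.inv(m["T"])
for b in(0,.02,.04):
    q=m["mtx"]@(T[:3,:3]@[p[0],p[1],p[2]+b]+T[:3,3]); print(b,q[:2]/q[2])
q=q[:2]/q[2]; x,y=q.astype(int)
im=vision.grab_frame("scene"); cv2.imwrite("pics/s4.png",cv2.resize(im[y-60:y+60,x-80:x+80],(800,600),interpolation=cv2.INTER_CUBIC)); print(x-80,y-60)
E
```

```text
[ 0.401  -0.1299 -0.0128] [-0.3286 -0.6621 -0.0515]
0 [288.7223 253.5028]
0.02 [288.341  250.0657]
0.04 [287.9467 246.5122]
207 186
```

View pics/s4.png

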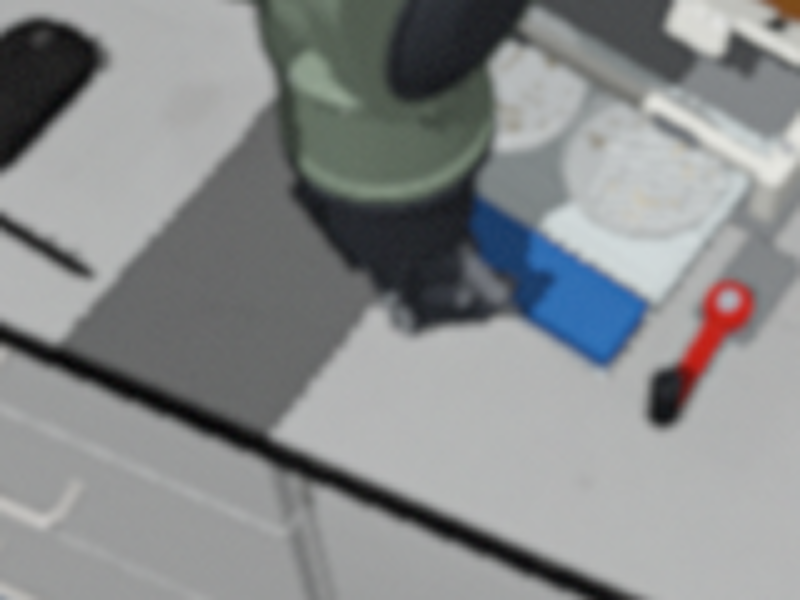

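Request:
arm_command(
  gripper=[0, 0, 0],
  slide=[
    [0, 0, 0.2],
    [0, 0, 0.4],
    [0, 0, 0.4],
  ],
  turn=[
    [0, 0, 0],
    [0, 0, 0],
    [0, 0, 0],
  ],
)

```text
clock: 8.38
position: [0.401, -0.1299, -0.0167]
tool_rot: [-3.142, -0.0, 2.941]
force: [1.0, -0.0, 0.2]
grip_width: -0.0003
```

Request:
arm_command(
  gripper=[0, 0, 0],
  slide=[
    [0, 0, 0.2],
    [0, 0, 0.3],
    [0, 0, 0.3],
  ],
  turn=[
    [0, 0, 0],
    [0, 0, 0],
    [0, 0, 0],
  ],
)

```text
clock: 8.75
position: [0.4011, -0.1299, -0.0197]
tool_rot: [-3.142, -0.0, 2.941]
force: [-1.0, 0.7, 0.3]
grip_width: 0.0001
```

Request:
arm_command(
  gripper=[0, 0, 0],
  slide=[
    [0, 0, 0.2],
    [0, 0, 0.4],
    [0, 0, 0.4],
  ],
  turn=[
    [0, 0, 0],
    [0, 0, 0],
    [0, 0, 0],
  ],
)

```text
clock: 9.12
position: [0.401, -0.1299, -0.0238]
tool_rot: [3.142, -0.0, 2.941]
force: [0.3, -0.6, 1.1]
grip_width: -0.0001
```

Request:
arm_command(
  gripper=[0, 0, 0],
  slide=[
    [0, 0, 0.2],
    [0, 0, 0.4],
    [0, 0, 0.4],
  ],
  turn=[
    [0, 0, 0],
    [0, 0, 0],
    [0, 0, 0],
  ],
)

```text
clock: 9.5
position: [0.4013, -0.1299, -0.0261]
tool_rot: [3.141, 0.001, 2.941]
force: [-10.6, 3.8, 65.0]
grip_width: 0.0001
```

Request:
arm_command(
  gripper=[0, 0],
  slide=[
    [0, 0, -1.8],
    [0, 0, -1.8],
  ],
  turn=[
    [0, 0, 0],
    [0, 0, 0],
  ],
)

```text
clock: 9.75
position: [0.4018, -0.1301, -0.0089]
tool_rot: [-3.142, 0.002, 2.941]
force: [0.0, -0.2, -1.2]
grip_width: 0.0
```

Request:
arm_command(
  gripper=[0, 0, 0, 0, 0],
  slide=[
    [-1, 0, 0],
    [-2, 0, 0],
    [-3, 0, 0],
    [-4, 0, 0],
    [-5, 0, 0],
  ],
  turn=[
    [0, 0, 0],
    [0, 0, 0],
    [0, 0, 0],
    [0, 0, 0],
    [0, 0, 0],
  ],
)

```text
clock: 10.38
position: [0.4505, -0.14, -0.0098]
tool_rot: [-3.142, -0.001, 2.941]
force: [-2.9, 1.6, -1.3]
grip_width: 0.0002
```

```bash
python3 - <<'E'
from h import *
s=bot.observe(); print(inC(s["position"]),s["position"],s["force"])
im=vision.grab_frame("top"); b=hsv(im,(105,120,60),(125,255,255));b[:,400:]=0;b[:200]=0;b[:,:270]=0
for c in cv2.findContours(b,0,2)[0]:
    if cv2.contourArea(c)>20: c=c[:,0]; i=c[(c[:,1]).argmax()]; print(cv2.boundingRect(c),i,inC(pt("top",i,.028)))
E
```

```text
[-0.1755  0.0008] [ 0.4505 -0.14   -0.0098] [-2.9377  1.5516 -1.3286]
```

Request:
arm_command(
  gripper=[0, 0, 0, 0, 0],
  slide=[
    [-1, 0, 0],
    [-2, 0, 0],
    [-3, 0, 0],
    [-3.5, 0, 0],
    [-3.8, 0, 0],
  ],
  turn=[
    [0, 0, 0],
    [0, 0, 0],
    [0, 0, 0],
    [0, 0, 0],
    [0, 0, 0],
  ],
)

```text
clock: 11.05
position: [0.4877, -0.1475, -0.0095]
tool_rot: [-3.142, 0.0, 2.941]
force: [-1.9, 0.5, 1.2]
grip_width: 0.0002
```

Request:
arm_command(
  gripper=[0, 0, 0, 0],
  slide=[
    [-0.1, 0, 0],
    [-0.2, 0, 0],
    [-0.3, 0, 0],
    [-0.4, 0, 0],
  ],
  turn=[
    [0, 0, 0],
    [0, 0, 0],
    [0, 0, 0],
    [0, 0, 0],
  ],
)

```text
clock: 11.55
position: [0.4913, -0.1483, -0.0096]
tool_rot: [-3.142, 0.0, 2.941]
force: [-1.6, 0.2, -0.1]
grip_width: -0.0001
```

```bash
python3 - <<'E'
from h import *
s=bot.observe(); print(inC(s["position"]),s["position"],s["force"])
im=vision.grab_frame("wrist"); b=biggest(hsv(im,(105,120,60),(125,255,255)));x,y,w,h=cv2.boundingRect(b)
print(x,y,w,h,inC(pt("wrist",(x+20,y+1),.034)))
E
```

```text
[-0.1338  0.0008] [ 0.4913 -0.1483 -0.0096] [-1.5952  0.182  -0.1424]
90 279 134 71 [-0.1302 -0.0865]
```

Request:
arm_command(
  gripper=[0, 0, 0, 0],
  slide=[
    [-0.1, 0, 0],
    [-0.2, 0, 0],
    [-0.3, 0, 0],
    [-0.3, 0, 0],
  ],
  turn=[
    [0, 0, 0],
    [0, 0, 0],
    [0, 0, 0],
    [0, 0, 0],
  ],
)

```text
clock: 12.1
position: [0.4945, -0.1489, -0.0096]
tool_rot: [-3.142, 0.0, 2.941]
force: [-1.0, -1.0, -0.1]
grip_width: 0.0004
```

Request:
arm_command(
  gripper=[0, 0, 0],
  slide=[
    [-0.1, 0, 0],
    [-0.2, 0, 0],
    [-0.2, 0, 0],
  ],
  turn=[
    [0, 0, 0],
    [0, 0, 0],
    [0, 0, 0],
  ],
)

```text
clock: 12.48
position: [0.4956, -0.1491, -0.0097]
tool_rot: [3.142, -0.001, 2.941]
force: [-4.8, 2.0, 2.6]
grip_width: -0.0005
```

Request:
arm_command(
  gripper=[0, 0],
  slide=[
    [-0.1, 0, 0],
    [-0.1, 0, 0],
  ],
  turn=[
    [0, 0, 0],
    [0, 0, 0],
  ],
)

```text
clock: 12.72
position: [0.4956, -0.1492, -0.0098]
tool_rot: [3.142, -0.003, 2.941]
force: [-9.4, 1.4, 6.7]
grip_width: 0.0001
```

Request:
arm_command(
  gripper=[0, 0],
  slide=[
    [-0.1, 0, 0],
    [-0.1, 0, 0],
  ],
  turn=[
    [0, 0, 0],
    [0, 0, 0],
  ],
)

```text
clock: 12.98
position: [0.4956, -0.1491, -0.0099]
tool_rot: [3.141, -0.005, 2.941]
force: [-15.2, 3.5, 11.1]
grip_width: -0.0
```

```bash
python3 - <<'E'
from h import *
s=bot.observe(); print(inC(s["position"]),s["position"],s["force"])
E
```

```text
[-0.1294  0.0008] [ 0.4956 -0.1491 -0.0099] [-15.1682   3.4502  11.1426]
```

```bash
cat >> h.py <<'E'
OFF=.0245  # real fingertip lies this far above the reported TCP (found by touching the bench)
def lev(th,gap=0,tipz=.034):
    d=np.array([-np.cos(th),np.sin(th)]); t=np.array([np.sin(th),np.cos(th)])
    p=np.array([-.129,-.130])+.07*d-t*(.0184+gap)
    return [*C(*p),tipz-OFF], YAW+np.pi/2-th+np.pi   # tool x = -t
E
python3 - <<'E'
from h import *
s=bot.observe(); print(s["qpos"]); print("backoff then up .11")
print(delta([*C(-.16,0),-.0097],np.pi+YAW),delta([*C(-.17,0),.09],np.pi+YAW))
p,y=lev(-.05,.012); print(p,y,delta([p[0],p[1],.09],y),delta(p,y), inC(p))
E
```

```text
[ 0.1234  0.7016  0.0742  2.0163 -0.1149  0.4324  1.6548]
backoff then up .11
([3.06, -0.08, -0.01], [0.0, -0.3, -0.0]) ([4.11, -0.08, -9.97], [0.0, -0.3, -0.0])
[np.float64(0.3962875037724014), np.float64(-0.29697828294290224), 0.009500000000000001] 4.562388980384689 ([6.83, -16.47, -9.96], [0.2, -0.2, -92.9]) ([6.79, -16.47, -1.91], [0.2, -0.2, -92.9]) [-0.1974 -0.1639]
```

```bash
sed -i 's|, YAW+np.pi/2-th+np.pi .*|, YAW+np.pi/2-th   # tool x = t|' h.py
python3 - <<'E'
from h import *
p,y=lev(-.05,.012); print(delta([p[0],p[1],.09],y))
E
```

```text
([6.83, -16.47, -9.96], [-0.2, -0.2, 87.1])
```

Request:
arm_command(
  gripper=[0, 0, 0, 0, 0],
  slide=[
    [2, 0, 0],
    [4, 0, 0],
    [4, 0, -5],
    [4, 0, -10],
    [4, 0, -10],
  ],
  turn=[
    [0, 0, 0],
    [0, 0, 0],
    [0, 0, 0],
    [0, 0, 10],
    [0, 0, 20],
  ],
)

```text
clock: 13.6
position: [0.4613, -0.1421, 0.0937]
tool_rot: [3.139, 0.006, 2.586]
force: [-0.6, 0.2, -1.0]
grip_width: 0.0003
```

```bash
python3 - <<'E'
from h import *
p,y=lev(-.05,.012); print(bot.observe()["qpos"],delta([p[0],p[1],.09],y))
E
```

```text
[ 0.0075  0.4778  0.2202  2.0805 -0.1818  0.5945  1.3695] ([-2.65, -16.59, 0.33], [0.3, 0.2, 66.8])
```

Request:
arm_command(
  gripper=[0, 0, 0, 0, 0],
  slide=[
    [-0.5, -4, 0],
    [-1, -8, 0],
    [-1.5, -12, 0],
    [-2.6, -16.6, 0],
    [-2.6, -16.6, 0],
  ],
  turn=[
    [0, 0, 10],
    [0, 0, 20],
    [0, 0, 30],
    [0, 0, 40],
    [0, 0, 50],
  ],
)

```text
clock: 14.22
position: [0.3933, -0.3003, 0.0908]
tool_rot: [3.141, 0.002, 1.709]
force: [0.9, 1.2, 0.0]
grip_width: 0.0003
```

```bash
python3 - <<'E'
from h import *
p,y=lev(-.05,.012); print(bot.observe()["qpos"],delta([p[0],p[1],.09],y),delta(p,y))
im=vision.grab_frame("wrist"); cv2.imwrite("pics/w5.png",im)
E
```

```text
[ 0.1955  0.5352  0.4511  2.0566 -0.3856  0.6288  1.0453] ([0.29, 0.35, 0.08], [0.0, 0.1, 16.5]) ([0.3, 0.34, 8.13], [0.0, 0.1, 16.5])
```

Request:
arm_command(
  gripper=[0, 0, 0, 0, 0],
  slide=[
    [0, 0.3, 0],
    [0, 0.3, 3],
    [0, 0.3, 6],
    [0, 0.3, 8.1],
    [0, 0.3, 8.1],
  ],
  turn=[
    [0, 0, 10],
    [0, 0, 16.5],
    [0, 0, 16.5],
    [0, 0, 16.5],
    [0, 0, 16.5],
  ],
)

```text
clock: 14.9
position: [0.3971, -0.2957, 0.0085]
tool_rot: [-3.14, -0.001, 1.434]
force: [0.4, 0.4, 0.5]
grip_width: -0.0002
```

```bash
python3 - <<'E'
from h import *
s=bot.observe(); print(s["position"],inC(s["position"]),s["force"])
p0,y0=lev(-.05,.012)
for i,th in enumerate(np.arange(0.05,1.6,.1)): print(round(th,2),*delta(*lev(th)))
E
```

```text
[ 0.3971 -0.2957  0.0085] [-0.1969 -0.1624] [0.3659 0.4209 0.5093]
0.05 [1.77, -0.18, -0.09] [-0.1, -0.0, 6.5]
0.15 [2.49, -0.25, -0.09] [-0.1, -0.0, 12.2]
0.25 [3.22, -0.25, -0.09] [-0.1, -0.0, 17.9]
0.35 [3.94, -0.17, -0.09] [-0.1, -0.0, 23.7]
0.45 [4.64, -0.02, -0.09] [-0.1, -0.0, 29.4]
0.55 [5.33, 0.2, -0.09] [-0.1, -0.0, 35.1]
0.65 [6.0, 0.48, -0.09] [-0.1, -0.0, 40.9]
0.75 [6.63, 0.83, -0.09] [-0.1, -0.0, 46.6]
0.85 [7.23, 1.24, -0.09] [-0.1, -0.0, 52.3]
0.95 [7.78, 1.71, -0.09] [-0.1, 0.0, 58.1]
1.05 [8.28, 2.24, -0.09] [-0.1, 0.0, 63.8]
1.15 [8.72, 2.81, -0.09] [-0.1, 0.0, 69.5]
1.25 [9.11, 3.42, -0.09] [-0.1, 0.0, 75.2]
1.35 [9.43, 4.06, -0.09] [-0.1, 0.0, 81.0]
1.45 [9.69, 4.74, -0.1] [-0.1, 0.0, 86.7]
1.55 [9.88, 5.44, -0.1] [-0.1, 0.0, 92.4]
```

Request:
arm_command(
  gripper=[0, 0, 0, 0, 0],
  slide=[
    [1.0, -0.1, 0],
    [1.8, -0.2, 0],
    [2.5, -0.25, 0],
    [3.2, -0.25, 0],
    [3.9, -0.2, 0],
  ],
  turn=[
    [0, 0, 3],
    [0, 0, 6.5],
    [0, 0, 12],
    [0, 0, 18],
    [0, 0, 23.7],
  ],
)

```text
clock: 15.52
position: [0.4016, -0.2573, 0.0105]
tool_rot: [3.14, -0.001, 1.016]
force: [-0.4, -0.8, -0.5]
grip_width: 0.0001
```

```bash
python3 - <<'E'
from h import *
s=bot.observe(); print(s["position"],inC(s["position"]),s["force"])
for i,th in enumerate(np.arange(0.45,1.6,.1)): print(round(th,2),*delta(*lev(th)))
E
```

```text
[ 0.4016 -0.2573  0.0105] [-0.2001 -0.1239] [-0.4436 -0.7564 -0.5441]
0.45 [0.73, -0.27, 0.1] [0.1, -0.0, 5.5]
0.55 [1.45, -0.35, 0.1] [0.1, -0.0, 11.2]
0.65 [2.17, -0.36, 0.1] [0.1, -0.0, 16.9]
0.75 [2.89, -0.29, 0.1] [0.1, -0.0, 22.7]
0.85 [3.61, -0.16, 0.1] [0.1, -0.1, 28.4]
0.95 [4.3, 0.05, 0.1] [0.1, -0.1, 34.1]
1.05 [4.97, 0.32, 0.1] [0.1, -0.1, 39.9]
1.15 [5.61, 0.66, 0.1] [0.1, -0.1, 45.6]
1.25 [6.21, 1.06, 0.11] [0.1, -0.1, 51.3]
1.35 [6.77, 1.52, 0.11] [0.1, -0.1, 57.0]
1.45 [7.28, 2.04, 0.11] [0.1, -0.1, 62.8]
1.55 [7.73, 2.6, 0.11] [0.1, -0.1, 68.5]
```

```bash
cat >> h.py <<'E'
def lever_angle(n="top"):
    im=vision.grab_frame(n); red=hsv(im,(0,120,50),(8,255,255))|hsv(im,(172,120,50),(180,255,255))
    if n=="top": red[:220]=0; red[:,:265]=0; red[:,420:]=0
    if n=="scene": red[:215]=0; red[:,:265]=0; red[:,420:]=0
    c=cv2.findNonZero(red)[:,0]; W=np.array([inC(pt(n,q,.026)) for q in c]); d=W-[-.129,-.130]
    far=d[np.hypot(*d.T)>.03]; print(n,"red px",len(c),"mean",W.mean(0),"far",len(far),"theta",np.arctan2(far[:,1].mean(),-far[:,0].mean()) if len(far) else None,"maxr",np.hypot(*d.T).max())
E
python3 - <<'E'
from h import *
lever_angle("top");lever_angle("scene");lever_angle("wrist")
E
```

```text
Traceback (most recent call last):
  File "h.py", line 30, in lever_angle
    c=cv2.findNonZero(red)[:,0]; W=np.array([inC(pt(n,q,.026)) for q in c]); d=W-[-.129,-.130]
      ~~~~~~~~~~~~~~~~~~~~^^^^^
TypeError: 'NoneType' object is not subscriptable
```

```bash
python3 - <<'E'
from h import *
for n in("scene","wrist"):
  try: lever_angle(n)
  except TypeError: print(n,"hidden")
E
```

```text
scene red px 30 mean [-0.131  -0.1391] far 0 theta None maxr 0.01592971339942063Traceback (most recent call last):
  File "<stdin>", line 3, in <module>
  File "h.py", line 30, in lever_angle
    c=cv2.findNonZero(red)[:,0]; W=np.array([inC(pt(n,q,.026)) for q in c]); d=W-[-.129,-.130]
                                                 ~~^^^^^^^^^^
  File "h.py", line 4, in pt
    m=m or vision.camera_model(n); T=m["T"]
           ~~~~~~~~~~~~~~~~~~~^^^
ValueError: time passes only in moves, steps and waits
```

```bash
sed -i 's|    im=vision.grab_frame(n); red=|    m=vision.camera_model(n); im=vision.grab_frame(n); red=|; s|inC(pt(n,q,.026))|inC(pt(n,q,.026,m))|' h.py; python3 - <<'E'
from h import *
lever_angle("wrist")
E
```

```text
wrist red px 4978 mean [-0.147 -0.12 ] far 1816 theta 0.436420167607302 maxr 0.06267133946975662
```

Request:
arm_command(
  gripper=[0, 0, 0, 0, 0],
  slide=[
    [0.7, -0.2, 0],
    [1.4, -0.3, 0],
    [2.1, -0.3, 0],
    [2.9, -0.3, 0],
    [3.6, -0.2, 0],
  ],
  turn=[
    [0, 0, 5.5],
    [0, 0, 11],
    [0, 0, 17],
    [0, 0, 22.7],
    [0, 0, 28.4],
  ],
)

```text
clock: 16.35
position: [0.4183, -0.226, 0.0098]
tool_rot: [3.141, -0.0, 0.521]
force: [-0.6, -1.4, -0.3]
grip_width: 0.0
```

```bash
python3 - <<'E'
from h import *
s=bot.observe(); print(s["position"],inC(s["position"]),s["force"],s["qpos"])
for i,th in enumerate(np.arange(0.85,1.66,.1)): print(round(th,2),*delta(*lev(th)))
lever_angle("wrist")
E
```

```text
[ 0.4183 -0.226   0.0098] [-0.1899 -0.0899] [-0.6048 -1.3625 -0.2748] [-0.0804  0.7426  0.6256  2.1437 -0.8893  0.5352  0.1737]
0.85 [0.09, 0.03, 0.03] [0.0, -0.0, 0.0]
0.95 [0.8, -0.12, 0.03] [0.0, -0.0, 5.8]
1.05 [1.52, -0.19, 0.03] [0.0, -0.0, 11.5]
1.15 [2.24, -0.2, 0.03] [0.0, -0.0, 17.2]
1.25 [2.96, -0.13, 0.03] [0.0, -0.0, 23.0]
1.35 [3.67, 0.01, 0.03] [0.0, -0.0, 28.7]
1.45 [4.36, 0.22, 0.03] [0.0, -0.0, 34.4]
1.55 [5.03, 0.5, 0.03] [0.0, -0.0, 40.1]
1.65 [5.67, 0.84, 0.03] [0.0, -0.0, 45.9]
wrist red px 5047 mean [-0.1402 -0.1121] far 1853 theta 0.9239911342115408 maxr 0.06387196930073015
```

Request:
arm_command(
  gripper=[0, 0, 0, 0, 0],
  slide=[
    [0.8, -0.1, 0],
    [1.5, -0.2, 0],
    [2.2, -0.2, 0],
    [2.9, -0.1, 0],
    [3.6, 0, 0],
  ],
  turn=[
    [0, 0, 6],
    [0, 0, 11.5],
    [0, 0, 17],
    [0, 0, 23],
    [0, 0, 28.7],
  ],
)

```text
clock: 17.02
position: [0.4492, -0.208, 0.0096]
tool_rot: [-3.141, 0.0, 0.022]
force: [-1.4, -0.0, 0.7]
grip_width: 0.0004
```

```bash
python3 - <<'E'
from h import *
s=bot.observe(); print(s["position"],inC(s["position"]),s["force"],s["qpos"])
for i,th in enumerate(np.arange(1.35,1.7,.05)): print(round(th,2),*delta(*lev(th)))
lever_angle("wrist")
E
```

```text
[ 0.4492 -0.208   0.0096] [-0.1632 -0.0661] [-1.3529 -0.0204  0.6792] [-0.2189  0.824   0.767   2.0977 -1.0077  0.6468 -0.2867]
1.35 [0.1, -0.02, 0.01] [-0.0, 0.0, 0.0]
1.4 [0.45, -0.1, 0.01] [-0.0, 0.0, 2.9]
1.45 [0.81, -0.16, 0.01] [-0.0, 0.0, 5.8]
1.5 [1.17, -0.21, 0.01] [-0.0, 0.0, 8.6]
1.55 [1.53, -0.24, 0.01] [-0.0, 0.0, 11.5]
1.6 [1.89, -0.25, 0.01] [-0.0, 0.0, 14.4]
1.65 [2.25, -0.25, 0.01] [-0.0, 0.0, 17.2]
wrist red px 5118 mean [-0.1302 -0.1075] far 1959 theta 1.4284007014827131 maxr 0.06543065758659838
```

Request:
arm_command(
  gripper=[0, 0, 0, 0],
  slide=[
    [0.4, -0.1, 0],
    [0.8, -0.2, 0],
    [1.0, -0.2, 0],
    [1.1, -0.2, 0],
  ],
  turn=[
    [0, 0, 3],
    [0, 0, 5.8],
    [0, 0, 8.6],
    [0, 0, 11.5],
  ],
)

```text
clock: 17.58
position: [0.4599, -0.2058, 0.0095]
tool_rot: [-3.141, 0.0, -0.176]
force: [-1.1, 1.3, 0.2]
grip_width: 0.0003
```

Request:
arm_command(
  gripper=[0, 0, 0],
  slide=[
    [0.1, 0, 0],
    [0.2, 0, 0],
    [0.2, 0, 0],
  ],
  turn=[
    [0, 0, 0],
    [0, 0, 0],
    [0, 0, 0],
  ],
)

```text
clock: 17.95
position: [0.4622, -0.206, 0.0095]
tool_rot: [-3.142, -0.0, -0.178]
force: [-0.3, 0.5, -0.5]
grip_width: 0.0001
```

```bash
python3 - <<'E'
from h import *
s=bot.observe(); print(s["position"],inC(s["position"]),s["force"],s["tool_rot"])
lever_angle("wrist")
E
```

```text
[ 0.4622 -0.206   0.0095] [-0.1509 -0.0616] [-0.3428  0.5172 -0.4688] [-3.1415 -0.0001 -0.1781]
wrist red px 5138 mean [-0.1261 -0.1072] far 2009 theta 1.611813275215094 maxr 0.06589256114340537
```

Request:
arm_command(
  gripper=[0, 0, 0],
  slide=[
    [0.1, 0, 0],
    [0.2, 0, 0],
    [0.2, 0, 0],
  ],
  turn=[
    [0, 0, 0],
    [0, 0, 0],
    [0, 0, 0],
  ],
)

```text
clock: 18.38
position: [0.4643, -0.2063, 0.0094]
tool_rot: [3.141, -0.0, -0.179]
force: [-0.2, 0.1, 0.1]
grip_width: -0.0001
```

Request:
arm_command(
  gripper=[0, 0, 0],
  slide=[
    [0.1, 0, 0],
    [0.2, 0, 0],
    [0.2, 0, 0],
  ],
  turn=[
    [0, 0, 0],
    [0, 0, 0],
    [0, 0, 0],
  ],
)

```text
clock: 18.75
position: [0.4657, -0.2065, 0.0093]
tool_rot: [-3.141, 0.001, -0.18]
force: [-4.1, 2.0, 1.9]
grip_width: 0.0002
```

Request:
arm_command(
  gripper=[0, 0],
  slide=[
    [0.1, 0, 0],
    [0.1, 0, 0],
  ],
  turn=[
    [0, 0, 0],
    [0, 0, 0],
  ],
)

```text
clock: 19.0
position: [0.466, -0.2065, 0.0092]
tool_rot: [-3.141, 0.002, -0.18]
force: [-8.8, 2.7, 5.5]
grip_width: -0.0002
```

Request:
arm_command(
  gripper=[0, 0],
  slide=[
    [0.1, 0, 0],
    [0.15, 0, 0],
  ],
  turn=[
    [0, 0, 0],
    [0, 0, 0],
  ],
)

```text
clock: 19.25
position: [0.4662, -0.2064, 0.0091]
tool_rot: [-3.14, 0.004, -0.18]
force: [-18.0, 5.3, 10.2]
grip_width: 0.0002
```

```bash
python3 - <<'E'
from h import *
s=bot.observe(); print(s["position"],inC(s["position"]),s["force"],s["tool_rot"])
lever_angle("wrist")
E
```

```text
[ 0.4662 -0.2064  0.0091] [-0.1468 -0.0612] [-18.0414   5.2755  10.2073] [-3.1404  0.0038 -0.1801]
wrist red px 4993 mean [-0.1249 -0.1077] far 1898 theta 1.659220595255695 maxr 0.0652058340226896
```

```bash
cat >> h.py <<'E'
def cov(side,ph,up=0):
    x=.070-.117*np.cos(ph)+.003*np.sin(ph); z=.055+.117*np.sin(ph)+.003*np.cos(ph)+up
    return [*C(x,side*.061),z-OFF]
E
python3 - <<'E'
from h import *
print(delta(cov(-1,.95,.05),YAW), cov(-1,.95,.05))
E
```

```text
([15.06, 0.26, -16.89], [-0.1, 0.2, 1.1]) [np.float64(0.6144771211999722), np.float64(-0.2362548935020791), np.float64(0.17741466332874836)]
```

Request:
arm_command(
  gripper=[0, 0, 0, 0, 0],
  slide=[
    [-1.5, 0, 0],
    [-3, 0, 0],
    [-3, 0, -5],
    [-3, 0, -11],
    [-3, 0, -17],
  ],
  turn=[
    [0, 0, 0],
    [0, 0, 0],
    [0, 0, 0],
    [0, 0, 0],
    [0, 0, 0],
  ],
)

```text
clock: 19.92
position: [0.4383, -0.2017, 0.1811]
tool_rot: [-3.141, -0.0, -0.18]
force: [1.4, 0.2, -0.9]
grip_width: 0.0001
```

```bash
python3 - <<'E'
from h import *
lever_angle("wrist")
print(bot.observe()["position"],delta(cov(-1,.95,.05),YAW), cov(-1,.95,.05))
E
```

```text
wrist red px 1249 mean [-0.1262 -0.1067] far 507 theta 1.6332308553142008 maxr 0.06422113953985915
[ 0.4398 -0.2036  0.1869] ([17.77, 0.05, 1.05], [0.0, -0.3, 1.0]) [np.float64(0.6144771211999722), np.float64(-0.2362548935020791), np.float64(0.17741466332874836)]
```

Request:
arm_command(
  gripper=[0, 0, 0, 0, 0],
  slide=[
    [6, 0, 0],
    [12, 0, 0],
    [17.8, 0, 0],
    [17.8, 0, 1],
    [17.8, 0, 1],
  ],
  turn=[
    [0, 0, 0],
    [0, 0, 0],
    [0, 0, 0],
    [0, 0, 0],
    [0, 0, 0],
  ],
)

```text
clock: 20.6
position: [0.613, -0.2337, 0.1685]
tool_rot: [-3.141, 0.001, -0.181]
force: [-0.7, 0.3, 0.7]
grip_width: -0.0
```

```bash
python3 - <<'E'
from h import *
s=bot.observe(); print(s["position"],s["force"])
for ph in np.arange(.95,-.01,-.1): print(round(ph,2),delta(cov(-1,ph,.004),YAW)[0])
print(delta(cov(-1,.0,0),YAW)[0])
im=vision.grab_frame("top");cv2.imwrite("pics/t6.png",cv2.resize(im[130:300,255:445],(665,595),interpolation=cv2.INTER_CUBIC))
E
```

```text
[ 0.613  -0.2337  0.1685] [-0.6741  0.2503  0.6559]
0.95 [0.2, 0.22, 3.71]
0.85 [-0.73, 0.21, 4.41]
0.75 [-1.59, 0.19, 5.21]
0.65 [-2.37, 0.18, 6.08]
0.55 [-3.05, 0.16, 7.03]
0.45 [-3.64, 0.15, 8.04]
0.35 [-4.12, 0.14, 9.11]
0.25 [-4.49, 0.14, 10.22]
0.15 [-4.75, 0.13, 11.36]
0.05 [-4.9, 0.13, 12.52]
[-4.93, 0.13, 13.5]
```

View pics/t6.png

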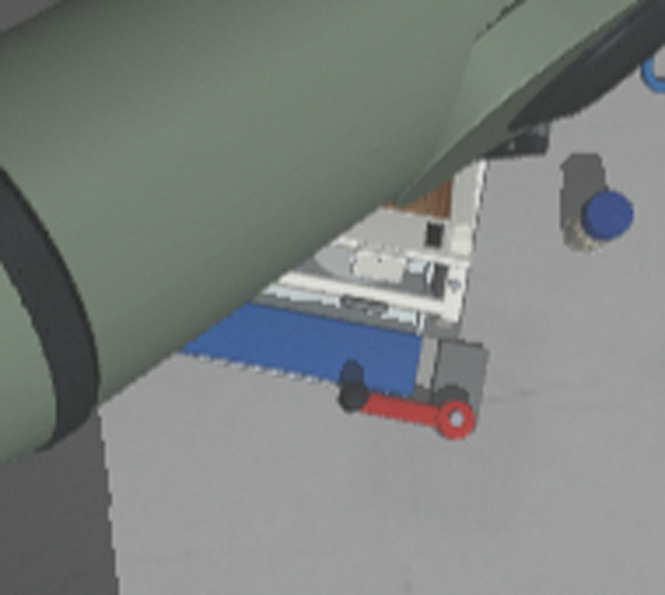

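Request:
arm_command(
  gripper=[0, 0, 0, 0, 0],
  slide=[
    [0.2, 0.2, 2],
    [0.2, 0.2, 3.5],
    [-0.7, 0.2, 4.4],
    [-1.5, 0.2, 5.2],
    [-2.3, 0.2, 6.0],
  ],
  turn=[
    [0, 0, 0],
    [0, 0, 0],
    [0, 0, 0],
    [0, 0, 0],
    [0, 0, 0],
  ],
)

```text
clock: 21.28
position: [0.5905, -0.2313, 0.1091]
tool_rot: [-3.142, -0.0, -0.18]
force: [-0.2, -0.6, -0.2]
grip_width: -0.0002
```

```bash
python3 - <<'E'
from h import *
s=bot.observe(); print(s["position"],s["force"],inC(s["position"]))
for ph in np.arange(.65,-.01,-.1): print(round(ph,2),delta(cov(-1,ph,.004),YAW)[0])
print(delta(cov(-1,.0,0),YAW)[0])
E
```

```text
[ 0.5905 -0.2313  0.1091] [-0.2075 -0.6205 -0.1834] [-0.0201 -0.0609]
0.65 [-0.12, 0.01, 0.14]
0.55 [-0.81, -0.01, 1.09]
0.45 [-1.4, -0.02, 2.1]
0.35 [-1.88, -0.03, 3.17]
0.25 [-2.25, -0.03, 4.28]
0.15 [-2.52, -0.04, 5.42]
0.05 [-2.66, -0.04, 6.58]
[-2.69, -0.04, 7.56]
```

Request:
arm_command(
  gripper=[0, 0, 0, 0, 0],
  slide=[
    [-0.8, 0, 1.1],
    [-1.4, 0, 2.1],
    [-1.9, 0, 3.2],
    [-2.2, 0, 4.3],
    [-2.5, 0, 5.2],
  ],
  turn=[
    [0, 0, 0],
    [0, 0, 0],
    [0, 0, 0],
    [0, 0, 0],
    [0, 0, 0],
  ],
)

```text
clock: 21.9
position: [0.5664, -0.2269, 0.0566]
tool_rot: [3.141, 0.0, -0.18]
force: [0.6, -0.0, 1.0]
grip_width: 0.0004
```

```bash
python3 - <<'E'
from h import *
s=bot.observe(); print(s["position"],s["force"],inC(s["position"]))
print(delta(cov(-1,.0,0),YAW)[0])
E
```

```text
[ 0.5664 -0.2269  0.0566] [ 0.6153 -0.0001  0.9623] [-0.0446 -0.0614]
[-0.24, -0.05, 2.31]
```

Now slowly through the detent.

Request:
arm_command(
  gripper=[0, 0, 0, 0],
  slide=[
    [-0.2, 0, 0.5],
    [-0.2, 0, 1.0],
    [-0.2, 0, 1.4],
    [-0.2, 0, 1.4],
  ],
  turn=[
    [0, 0, 0],
    [0, 0, 0],
    [0, 0, 0],
    [0, 0, 0],
  ],
)

```text
clock: 22.4
position: [0.5646, -0.2265, 0.0432]
tool_rot: [3.142, 0.0, -0.18]
force: [0.2, 0.1, -0.2]
grip_width: 0.0003
```

Request:
arm_command(
  gripper=[0, 0, 0, 0],
  slide=[
    [0, 0, 0.2],
    [0, 0, 0.4],
    [0, 0, 0.6],
    [0, 0, 0.6],
  ],
  turn=[
    [0, 0, 0],
    [0, 0, 0],
    [0, 0, 0],
    [0, 0, 0],
  ],
)

```text
clock: 22.9
position: [0.5644, -0.2267, 0.0376]
tool_rot: [-3.142, 0.0, -0.18]
force: [-2.4, 1.0, 4.5]
grip_width: 0.0003
```

Request:
arm_command(
  gripper=[0, 0, 0],
  slide=[
    [0, 0, 0.1],
    [0, 0, 0.2],
    [0, 0, 0.2],
  ],
  turn=[
    [0, 0, 0],
    [0, 0, 0],
    [0, 0, 0],
  ],
)

```text
clock: 23.28
position: [0.5647, -0.2265, 0.0353]
tool_rot: [3.142, -0.0, -0.18]
force: [-0.7, 0.6, -0.6]
grip_width: 0.0001
```

Request:
arm_command(
  gripper=[0, 0, 0],
  slide=[
    [0, 0, 0.1],
    [0, 0, 0.2],
    [0, 0, 0.2],
  ],
  turn=[
    [0, 0, 0],
    [0, 0, 0],
    [0, 0, 0],
  ],
)

```text
clock: 23.65
position: [0.5646, -0.2265, 0.0333]
tool_rot: [3.142, 0.0, -0.18]
force: [-0.1, 0.0, 0.1]
grip_width: 0.0002
```

Request:
arm_command(
  gripper=[0, 0],
  slide=[
    [0, 0, 0.1],
    [0, 0, 0.1],
  ],
  turn=[
    [0, 0, 0],
    [0, 0, 0],
  ],
)

```text
clock: 23.9
position: [0.5646, -0.2266, 0.0323]
tool_rot: [3.142, 0.0, -0.18]
force: [0.0, -0.8, -0.4]
grip_width: -0.0003
```

Request:
arm_command(
  gripper=[0, 0],
  slide=[
    [0, 0, 0.1],
    [0, 0, 0.1],
  ],
  turn=[
    [0, 0, 0],
    [0, 0, 0],
  ],
)

```text
clock: 24.15
position: [0.5647, -0.2267, 0.0319]
tool_rot: [-3.141, -0.0, -0.18]
force: [-3.2, 1.9, 9.6]
grip_width: -0.0001
```

Request:
arm_command(
  gripper=[0, 0],
  slide=[
    [0, 0, 0.1],
    [0, 0, 0.1],
  ],
  turn=[
    [0, 0, 0],
    [0, 0, 0],
  ],
)

```text
clock: 24.4
position: [0.5647, -0.2267, 0.0315]
tool_rot: [-3.141, -0.001, -0.18]
force: [-6.0, 3.9, 21.6]
grip_width: -0.0002
```

Request:
arm_command(
  gripper=[0, 0, 0, 0, 0],
  slide=[
    [0, 0, -5],
    [0, 0, -10],
    [0, 0, -15],
    [1, 0, -15],
    [3, -3, -15],
  ],
  turn=[
    [0, 0, 0],
    [0, 0, 0],
    [0, 0, 0],
    [0, 0, 0],
    [0, 0, 0],
  ],
)

```text
clock: 25.02
position: [0.5992, -0.2038, 0.1809]
tool_rot: [3.142, -0.001, -0.183]
force: [0.3, 0.3, -0.0]
grip_width: 0.0002
```

```bash
python3 - <<'E'
from h import *
s=bot.observe(); print(s["position"],s["force"],inC(s["position"]))
print(delta(cov(1,.95,.045),YAW))
E
```

```text
[ 0.5992 -0.2038  0.1809] [ 0.2791  0.2562 -0.0139] [-0.017  -0.0322]
([2.3, -9.29, 0.85], [0.0, -0.1, 1.0])
```

Request:
arm_command(
  gripper=[0, 0, 0, 0],
  slide=[
    [2, -5, 0],
    [2.1, -9.3, 0],
    [2.1, -9.3, 0.5],
    [2.1, -9.3, 0.5],
  ],
  turn=[
    [0, 0, 1],
    [0, 0, 1],
    [0, 0, 1],
    [0, 0, 1],
  ],
)

```text
clock: 25.52
position: [0.6362, -0.1152, 0.1747]
tool_rot: [3.141, 0.001, -0.197]
force: [-1.1, -0.1, -0.7]
grip_width: 0.0002
```

```bash
python3 - <<'E'
from h import *
s=bot.observe(); print(s["position"],s["force"],inC(s["position"]))
for ph in np.arange(.95,-.01,-.1): print(round(ph,2),delta(cov(1,ph,.004),YAW)[0])
print(delta(cov(1,.0,0),YAW)[0])
E
```

```text
[ 0.6362 -0.1152  0.1747] [-1.0814 -0.0623 -0.7236] [0.0017 0.062 ]
0.95 [0.28, 0.1, 4.33]
0.85 [-0.66, 0.1, 5.03]
0.75 [-1.52, 0.09, 5.82]
0.65 [-2.29, 0.09, 6.7]
0.55 [-2.98, 0.09, 7.65]
0.45 [-3.56, 0.09, 8.66]
0.35 [-4.04, 0.09, 9.73]
0.25 [-4.42, 0.08, 10.84]
0.15 [-4.68, 0.08, 11.98]
0.05 [-4.82, 0.08, 13.14]
[-4.85, 0.08, 14.12]
```

Request:
arm_command(
  gripper=[0, 0, 0, 0, 0],
  slide=[
    [0.2, 0, 3],
    [0.2, 0, 4.2],
    [-0.7, 0, 5],
    [-1.5, 0, 5.8],
    [-2.3, 0, 6.7],
  ],
  turn=[
    [0, 0, 0],
    [0, 0, 0],
    [0, 0, 0],
    [0, 0, 0],
    [0, 0, 0],
  ],
)

```text
clock: 26.15
position: [0.6138, -0.1101, 0.1084]
tool_rot: [-3.141, -0.001, -0.197]
force: [-0.1, -0.3, 0.8]
grip_width: 0.0002
```

Request:
arm_command(
  gripper=[0, 0, 0, 0, 0],
  slide=[
    [-0.7, 0, 0.9],
    [-1.3, 0, 1.9],
    [-1.8, 0, 3.0],
    [-2.1, 0, 4.1],
    [-2.4, 0, 5.2],
  ],
  turn=[
    [0, 0, 0],
    [0, 0, 0],
    [0, 0, 0],
    [0, 0, 0],
    [0, 0, 0],
  ],
)

```text
clock: 26.78
position: [0.5905, -0.1054, 0.0556]
tool_rot: [3.142, 0.0, -0.197]
force: [-0.5, -0.6, -0.0]
grip_width: -0.0
```

```bash
python3 - <<'E'
from h import *
s=bot.observe(); print(s["position"],s["force"],inC(s["position"]))
print(delta(cov(1,.0,0),YAW)[0])
E
```

```text
[ 0.5905 -0.1054  0.0556] [-0.5385 -0.5953 -0.0404] [-0.0451  0.0625]
[-0.19, 0.15, 2.21]
```

Request:
arm_command(
  gripper=[0, 0, 0, 0, 0],
  slide=[
    [-0.2, 0, 0.6],
    [-0.2, 0, 1.2],
    [-0.2, 0, 1.6],
    [-0.2, 0, 1.8],
    [-0.2, 0, 1.8],
  ],
  turn=[
    [0, 0, 0],
    [0, 0, 0],
    [0, 0, 0],
    [0, 0, 0],
    [0, 0, 0],
  ],
)

```text
clock: 27.4
position: [0.5887, -0.1051, 0.0385]
tool_rot: [-3.141, 0.0, -0.197]
force: [-1.4, 0.2, 1.5]
grip_width: -0.0001
```

Request:
arm_command(
  gripper=[0, 0, 0, 0],
  slide=[
    [0, 0, 0.2],
    [0, 0, 0.4],
    [0, 0, 0.5],
    [0, 0, 0.5],
  ],
  turn=[
    [0, 0, 0],
    [0, 0, 0],
    [0, 0, 0],
    [0, 0, 0],
  ],
)

```text
clock: 27.9
position: [0.5888, -0.105, 0.0333]
tool_rot: [3.142, -0.0, -0.197]
force: [0.1, 0.1, 0.8]
grip_width: -0.0001
```

Request:
arm_command(
  gripper=[0, 0],
  slide=[
    [0, 0, 0.1],
    [0, 0, 0.1],
  ],
  turn=[
    [0, 0, 0],
    [0, 0, 0],
  ],
)

```text
clock: 28.15
position: [0.5887, -0.1051, 0.0323]
tool_rot: [3.142, 0.0, -0.197]
force: [-0.3, -0.6, -0.6]
grip_width: -0.0002
```

Request:
arm_command(
  gripper=[0, 0],
  slide=[
    [0, 0, 0.1],
    [0, 0, 0.1],
  ],
  turn=[
    [0, 0, 0],
    [0, 0, 0],
  ],
)

```text
clock: 28.4
position: [0.5888, -0.1051, 0.0319]
tool_rot: [-3.141, -0.0, -0.197]
force: [-2.1, 1.0, 10.2]
grip_width: -0.0003
```

Request:
arm_command(
  gripper=[0, 0],
  slide=[
    [0, 0, 0.1],
    [0, 0, 0.1],
  ],
  turn=[
    [0, 0, 0],
    [0, 0, 0],
  ],
)

```text
clock: 28.65
position: [0.5889, -0.1052, 0.0315]
tool_rot: [-3.141, -0.001, -0.197]
force: [-6.2, 3.4, 21.1]
grip_width: 0.0001
```

Request:
arm_command(
  gripper=[0, 0, 0, 0, 0],
  slide=[
    [0, 0, -6],
    [0, 0, -12],
    [0, 0, -17],
    [-5, 0, -17],
    [-10, 0, -17],
  ],
  turn=[
    [0, 0, 0],
    [0, 0, 0],
    [0, 0, 0],
    [0, 0, 0],
    [0, 0, 0],
  ],
)

```text
clock: 29.28
position: [0.4894, -0.0855, 0.2005]
tool_rot: [-3.141, -0.001, -0.197]
force: [-0.2, -0.3, 0.6]
grip_width: -0.0004
```

Request:
arm_command(
  gripper=[0, 0, 0, 0, 0],
  slide=[
    [-2, -6, 0],
    [-2, -12, 0],
    [-2, -18, 0],
    [-2, -24, 0],
    [-2, -29, 0],
  ],
  turn=[
    [0, 0, 0],
    [0, 0, 0],
    [0, 0, 0],
    [0, 0, 0],
    [0, 0, 0],
  ],
)

```text
clock: 29.9
position: [0.5278, 0.2054, 0.2003]
tool_rot: [-3.142, 0.0, -0.196]
force: [1.1, -0.2, 0.9]
grip_width: -0.0001
```

```bash
python3 - <<'E'
from h import *
s=bot.observe(); print(s["clock"],s["position"],s["force"])
t=vision.grab_frame("top"); sc=vision.grab_frame("scene")
a=cv2.resize(t[130:300,255:445],(400,358),interpolation=cv2.INTER_CUBIC)
b=cv2.resize(sc[130:290,240:440],(400,320),interpolation=cv2.INTER_CUBIC); b=cv2.copyMakeBorder(b,0,38,0,0,0)
cv2.imwrite("pics/fin.png",np.hstack([a,b]))
E
```

```text
29.9 [0.5278 0.2054 0.2003] [ 1.0884 -0.1611  0.8795]
```

View pics/fin.png

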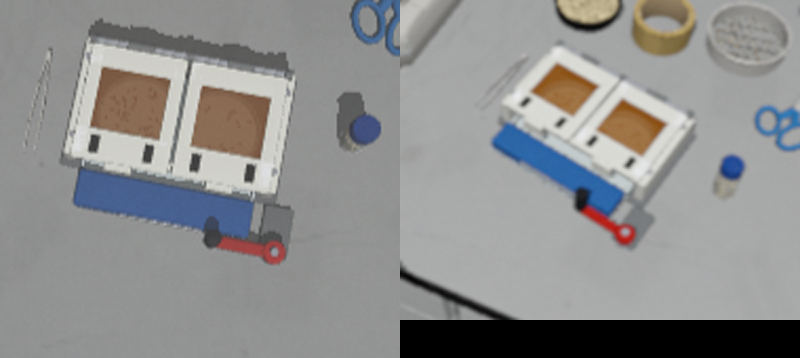

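The last picture shows both covers flat and closed. The lever lies across the sill, with its pivot at about (273,252) and its knob at about (212,238) in the left half. The carriage is home, and the vial is standing.

```bash
python3 -c "
from workcell import job_done
print(job_done())"
```

```text
the job is handed in; nothing more can be done
None
```

The chamber is closed up in the order you asked, and I handed the job in at about 30 s of the 58 s allowed. I pushed the carriage home, swung the lever across to lock it, then pressed down the right cover followed by the left.

**Last checks**
- **Carriage:** it stopped moving with the push at about 15 N, where the home stop should be.
- **Lever:** it stopped moving at about 18 N, lying across the sill. The camera read its angle as about 1.63–1.66 rad, slightly above the 1.57 stop. I put that down to bias in the colour mask.
- **Covers:** both came to a hard stop at the same height at about 21 N, and the final picture shows them flat. I saw the force rise to about 4.5 N and drop again on the right cover. On the left I saw no clear detent peak, so there I am relying on the matching end height and the picture.
- **Bystanders:** the vial is standing, and the vial and tweezers look unmoved. The mouse was outside the final picture. I never worked near it, but I did not check it at the end.

**What went wrong**
- **Fingertip offset:** the closed fingertips end about 25 mm short of the reported tool point. My first push therefore passed over the sill without touching anything.
- **Bench touch:** I found the offset by touching the bench, which peaked at 65 N on the fingertips. That is under the 120 N wrist limit, and I corrected for it from then on.

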